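# Stand a solar module before the test lamp and hold the lamp's sprung shutter open

### The job

Take the framed solar module out of the slotted rack and stand it in the tilted rest on the lamp's rail, dark cell side towards the lamp, roughly centred, foot down on the ledge and leaning back flat against the back plate, and let go of it. Then swing the lamp's sprung shutter lever by its black ball away from the robot until it is at its stop, and keep holding it there: the program finishes while the hand still holds the shutter fully open for the measurement. Leave the white plate in the rack, the meter and the jar where they are.

Things in the scene. Friction and masses are not known exactly. Their poses are not given: they have to be found in the camera images.
- module: Framed solar module: slab 140 wide (x), 12 thick (y), 130 mm tall (z), about 0.3 kg. Aluminium frame flush all round, dark blue cell on the +y face, white back. Origin: centre of its underside. Starts upright in either slot of the rack; lift it 45 mm straight up to clear the posts. Pinch it across its thickness at mid top edge; in rack and rest its upper 60 mm stand free.
- cell_face (a point): Centre of the module's dark cell face: module frame (0, +6, 65) mm.
- rack: Grey plastic rack, fixed: base 150 x 180 x 12 mm, two slots along its x at y = +50 and -50 mm, 17 mm wide between posts whose tops are 50 mm above the bench. Origin: centre of its underside. Plates stand in the slots 12 mm above the bench, at the start with the rack's yaw, the module's cell side to +y.
- ref_plate: Bystander: plain white ceramic plate, 95 wide x 12 thick x 85 mm tall, upright in the other slot of the rack. Origin: centre of its underside.
- rest_seat (a point): Corner of the fixed rest's ledge and back plate, mid-width, 58 mm above the bench. Frame tilted 0.436 rad with the rest: x along the corner, y out of the back plate to the lamp and upwards, z up the plate. Back plate: y = 0, 130 mm wide, z up to 65 mm. Ledge: z = 0, 26 mm deep, then a lip 8 mm high. A seated module has its origin at (0, 6, 0) mm, axes parallel, cell to +y.
- lamp: Test lamp, fixed: blue case 150 x 175 mm, white top at 177 mm, on an aluminium rail 60 mm wide, 16 mm high that also carries the rest. Shines along its -y to the rest. Before its lens an upright shutter plate, 90 mm wide, front face at y = -120 mm, top 190 mm above the bench. Origin: on the bench under the case's middle.
- shutter_pivot (a point): Pivot of the shutter, on the front of the shutter plate, 165 mm above the bench (lamp frame 0, -128, 165 mm). The shutter turns about the lamp's y axis.
- shutter_angle (a joint): Shutter angle, rad. 0: shut, blade over the lens, lever leaning 0.5 rad from upright to the lamp's -x (to the robot). Grows as the lever swings to the lamp's +x (away from the robot). 1.1: fully open, at its stop, lever leaning 0.6 rad to +x. A spring shuts it: 0.22 N m at 0, 0.46 N m at the stop, 3 to 6 N at the ball; let go, it swings shut.
- shutter: The whole turning shutter in one piece: round steel blade (50 mm) below the pivot, 7 mm rod above it ending in a black ball (the lever). Origin: at the point shutter_pivot; axes equal to the lamp's when shut.
- lever_ball (a point): Centre of the 20 mm black ball on the lever's end: 80 mm from the pivot axis, 6 mm in front of the pivot (lamp's -y); 235 mm above the bench when shut, 245 midway, 231 at the stop. Pinch or push it from above; a pinched ball can turn between the fingers as the lever swings.
- meter: Bystander: black hand-held meter, 80 x 160 x 34 mm, loose on the bench. Origin: centre of its underside.
- swab_jar: Bystander: white jar with steel cap, 60 mm across, 85 mm tall, loose on the bench. Origin: centre of its underside.

How it is judged:
On the way, in this order (a step that is already met when the one before it is completed fails the run):
1. the module stands seated in the rest, leaning flat on the back plate with the cell towards the lamp, and is let go, the shutter still shut (x of module in the frame of rest_seat between -0.02 and 0.02 m and z of module in the frame of rest_seat between -0.004 and 0.004 m and y of cell_face in the frame of rest_seat between 0.008 and 0.016 m and angle between the z axis of module and the z axis of rest_seat, either way round below 0.08 rad and angle between the y axis of module and the y axis of rest_seat, either way round below 0.08 rad and contact force between each of the fingers, the arm and module below 0.1 N and value of joint shutter_angle below 0.2 rad), for 0.3 s.
2. the hand has swung the shutter lever to its stop and holds it (value of joint shutter_angle above 1.03 rad and contact force between any of the fingers, the arm and shutter above 1 N), for 0.5 s.
At the end, for the whole second after the job is handed in: Ends holding: shutter above 1.03 rad, still, robot pressing it over 1 N. Module released, at rest: within 20 mm of seat middle, foot within 4 mm of ledge, within 4.5 degrees of the back plate, cell side to lamp. Plate, meter, jar moved under 25 mm (all of step 2 and x of module in the frame of rest_seat between -0.02 and 0.02 m and z of module in the frame of rest_seat between -0.004 and 0.004 m and y of cell_face in the frame of rest_seat between 0.008 and 0.016 m and angle between the z axis of module and the z axis of rest_seat, either way round below 0.08 rad and angle between the y axis of module and the y axis of rest_seat, either way round below 0.08 rad and contact force between each of the fingers, the arm and module below 0.1 N and linear speed of module below 0.02 m/s and not (velocity of joint shutter_angle above 0.1 rad/s) and not (velocity of joint shutter_angle below -0.1 rad/s)); the arm keeps its last pose, push and grip.
It fails at once if the white plate was moved or tipped (distance of ref_plate from where it was at the start of the episode above 0.025 m or angle between ref_plate's own z axis and vertical above 0.5 rad).
It fails at once if the meter was moved (distance of meter from where it was at the start of the episode above 0.025 m).
It fails at once if the jar was moved or tipped (distance of swab_jar from where it was at the start of the episode above 0.025 m or angle between swab_jar's own z axis and vertical above 0.5 rad).
It also fails if it takes over 51 s, if anything falls off the work surface, if the arm or the gripper's body presses on something with over 40 N, if the wrist force passes 120 N, or if a joint passes its speed limit or range.

### The arm

A 7-joint arm with a two-finger parallel gripper is mounted at the origin on the work surface. World frame = base frame: x ahead of the robot, y to its left, z up, the work surface at z = 0. Lengths are in m, angles in rad, forces in N, time in s.
With the tool pointing down it reaches from about 0.425 to 0.825 m from the base axis. Payload 3.6 kg.
Tool frame: the origin (TCP) lies between the finger pads; the fingertips stand 11 mm ahead of it and the grasp point (between the pads) lies 8 mm behind it; z points along the fingers, y is the direction in which the jaws open and shut (so a half turn about z gives the same grasp; the last joint's range is limited). The gripper opens to 85 mm and grips with 20 to 120 N. Pads are 22 mm wide; open, the fingers measure 114 mm over their backs; the gripper's body (76 mm by 85 mm) begins 54 mm behind the grasp point. The pads swing forward as they close: fully open they stand 13 mm farther back than shut.
Start: joints at [-1.198, 0.615, -0.013, 1.423, 0.008, 1.103, -0.04], TCP at [0.253, 0.599, 0.242] pointing down, gripper open.
Joint ranges: [-3.12, 3.12], [-0.3, 2.06], [-1.34, 1.32], [0.26, 2.42], [-1.36, 4.5], [0.01, 1.98], [-2.84, 2.84]. Speed limits (rad/s): [2.79, 2.79, 3.14, 3.14, 3.14, 3.14, 3.14].

### API

Orientations are given as a unit quaternion [w, x, y, z].
In Python, from workcell import robot, monitor, optics gives the robot as it stands. Calls block until the motion is done:
- robot.goto(position, orientation): joint-space move of the TCP to a pose.
- robot.movel(position, rate=0.15, rotation=None, contact_N=None): straight line of the TCP; rotation=None keeps the orientation; rate is the mean speed in m/s. With contact_N (N) it stops when the force on the tool has changed by that much, and returns True; else False.
- robot.movej(angles): joint-space move.
- robot.set_gripper(opening, effort=None): finger opening in m; effort is the grip in N (None keeps the last); returns when the fingers have stopped.
- robot.pause(seconds).
- robot.inverse_kinematics(position, orientation): joint angles nearest the present ones, or None.
- monitor.get_state(): the state.
- optics.snapshot(name): name is "side" or "top" or "wrist"; returns the picture (420x560x3 uint8, red, green, blue); there is no depth.
- optics.camera_params(name): a dict with "fx", "fy", "cx", "cy" (pixels), "distortion" ([k1, k2, p1, p2, k3] as OpenCV has them; the pictures are not rectified), "R" (3x3) and "t" (3): a world point X has camera coordinates R X + t. Camera axes: x right, y down, z forward; pixel columns grow to the right and rows downward; lengths in m; the calibration is good to about 2 mm. A picture is of the moment at which its call begins: read the wrist's pose just before it. camera_params takes no time and is no camera call; for the wrist camera it gives the pose at the moment of the call.
A pose or a line that the arm cannot do raises robot.IKError and nothing moves.
- robot.sign_off(): hands the job in, once; it reports no verdict.
The state is a dict: "clock": time; "q": joint angles; "qd": joint speeds; "joint_efforts": joint torques, N m; "eef_pos": TCP position; "tcp_rot": TCP orientation; "wrist_force": force on the tool from outside, world axes, zero at the start; "torque": the same for the moment, N m; "width": finger opening in m.
Only numpy, scipy, OpenCV 4.12 (cv2) and the standard library are available. Lean on these libraries where they do the work, as an engineer would, in place of code of your own. Each camera call takes 0.05 s, during which the arm holds its last target. There are 200 camera calls.

## Working session

There is one attempt and no reset: what is moved stays moved. The work goes in short steps, each a Python script; the robot and the scene stay as the last script left them, time stands still between calls to the robot, and variables do not carry over. Pictures are saved under pics/ and viewed, about 8 in all and at most 12, crops included, and the job is handed in when it is done.

```bash
mkdir -p pics && python3 - <<'E'
from workcell import robot, monitor, optics
import cv2, numpy as np, json
for n in ("side","top"):
    im=optics.snapshot(n); cv2.imwrite(f"pics/{n}0.png",im[:,:,::-1])
    p=optics.camera_params(n); print(n,{k:np.round(np.array(v),4).tolist() for k,v in p.items()})
print(monitor.get_state())
E
```

```text
side {'fx': 471.3363, 'fy': 471.3363, 'cx': 275.5702, 'cy': 213.7928, 'distortion': [-0.0794, 0.0, 0.0, 0.0, 0.0], 'R': [[0.7938, -0.608, -0.0159], [-0.4619, -0.5857, -0.6661], [0.3956, 0.5361, -0.7457]], 't': [-0.4462, 0.3115, 1.1348]}
top {'fx': 391.2689, 'fy': 391.2689, 'cx': 283.3575, 'cy': 212.2735, 'distortion': [-0.0484, 0.0, 0.0, 0.0, 0.0], 'R': [[-0.0276, -0.9996, -0.0011], [-0.9986, 0.0276, -0.0462], [0.0462, -0.0001, -0.9989]], 't': [-0.0367, 0.5103, 0.9871]}
{'clock': 0.1, 'q': array([-1.19752253,  0.61581391, -0.01262368,  1.42478373,  0.00808565,
        1.1034352 , -0.04039462]), 'qd': array([-0.00090647, -0.00428114, -0.00138344, -0.0043701 , -0.00224748,
       -0.00085621, -0.00104217]), 'joint_efforts': array([ 1.55340840e-03, -4.70381355e+01,  2.60403464e-01, -1.71570486e+01,
        1.01453779e-02,  5.94659534e-03, -9.16091352e-06]), 'eef_pos': array([0.25270008, 0.5981169 , 0.2412446 ]), 'tcp_rot': array([-2.30051407e-04,  1.98523761e-01,  9.80095346e-01, -1.17290857e-03]), 'wrist_force': array([-0.36970026,  0.24537993, -0.12834252]), 'torque': array([ 0.02691532,  0.04057438, -0.01974232]), 'width': 0.08523743691319265}
```

View pics/top0.png

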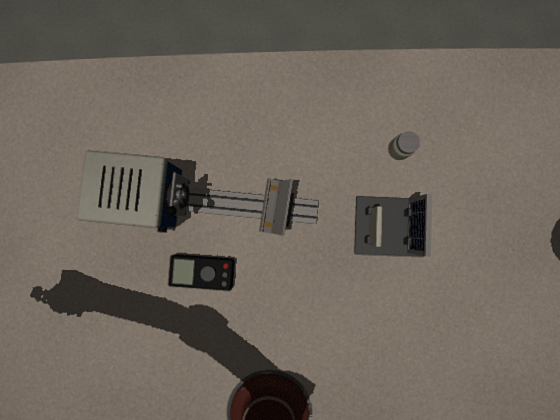

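View pics/side0.png

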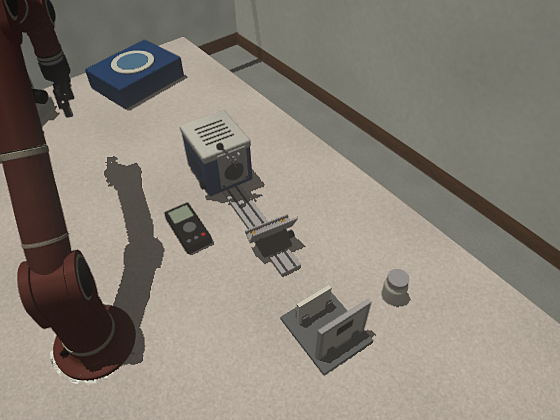

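```bash
cat > h.py <<'E'
from workcell import robot, monitor, optics
import cv2, numpy as np
from scipy.spatial.transform import Rotation as Ro
from scipy.optimize import least_squares
def cam(n):
    p=optics.camera_params(n)
    return dict(K=np.array([[p['fx'],0,p['cx']],[0,p['fy'],p['cy']],[0,0,1.]]),D=np.array(p['distortion'],float),R=np.array(p['R'],float),t=np.array(p['t'],float))
def proj(c,X):
    return cv2.projectPoints(np.atleast_2d(np.array(X,float)),cv2.Rodrigues(c['R'])[0],c['t'],c['K'],c['D'])[0][:,0]
def onplane(c,uv,z):
    r=cv2.undistortPoints(np.array([[uv]],float),c['K'],c['D'])[0,0]
    C=-c['R'].T@c['t']; d=c['R'].T@np.array([r[0],r[1],1]); return C+d*(z-C[2])/d[2]
def quat(R):
    q=Ro.from_matrix(R).as_quat(); return [q[3],q[0],q[1],q[2]]
def snap(n,f):
    c=cam(n); im=optics.snapshot(n); cv2.imwrite('pics/'+f+'.png',im[:,:,::-1]); np.save('pics/'+f+'.npy',c,allow_pickle=True); return c
def load(f): return np.load('pics/'+f+'.npy',allow_pickle=True).item()
DOWN=[0,0,1,0]
E
python3 - <<'E'
from h import *
c=cam('top')
for n,uv,z in [('rack',(356,196),.012),('rack',(355,254),.012),('rack',(425,256),.012),('restledge',(268,206),.06),('railend',(318,210),.016),('lamptop',(88,151),.177),('lamptop',(80,219),.177),('lamptop',(167,157),.177),('lamptop',(159,227),.177),('ball',(180,194),.235)]:
    print(n,onplane(c,uv,z).round(3))
w=cam('wrist'); s=monitor.get_state()
q=s['tcp_rot']; T=Ro.from_quat([q[1],q[2],q[3],q[0]]).as_matrix()
print('cam in tcp',T.T@(-w['R'].T@w['t']-s['eef_pos']), 'axis',T.T@w['R'].T[:,2],w['K'][0,0])
for p in [(.5,.12,.42),(.5,.15,.38),(.48,-.2,.42),(.5,-.25,.38),(.48,-.37,.4)]: print(p,robot.inverse_kinematics(p,DOWN))
E
```

```text
rack [ 0.546 -0.238  0.012]
rack [ 0.398 -0.23   0.012]
rack [ 0.387 -0.41   0.012]
restledge [ 0.523 -0.014  0.06 ]
railend [ 0.512 -0.139  0.016]
lamptop [0.647 0.371 0.177]
lamptop [0.499 0.389 0.177]
lamptop [0.628 0.197 0.177]
lamptop [0.477 0.216 0.177]
ball [0.541 0.154 0.235]
cam in tcp [ 0.06753185 -0.00039568 -0.13151825] axis [-2.70955883e-01  3.80638818e-05  9.62591766e-01] 303.9530192823357
(0.5, 0.12, 0.42) [-0.38867413  0.27345595  0.15337851  1.49197747 -0.04203925  1.37937957
  1.33788833]
(0.5, 0.15, 0.38) [-0.39389035  0.30383168  0.08490121  1.55660433 -0.02646704  1.2822808
  1.26546814]
(0.48, -0.2, 0.42) [-0.12678464  0.33110243  0.70188987  1.487917   -0.21460605  1.40087685
  2.15534958]
(0.5, -0.25, 0.38) [-0.00625465  0.42451936  0.68189203  1.47045378 -0.26980739  1.34191587
  2.26410634]
(0.48, -0.37, 0.4) [ 0.09727529  0.59246745  1.01515456  1.29533866 -0.49518975  1.51294511
  2.62757083]
```

```bash
python3 - <<'E'
from h import *
Q=[0,1,0,0]
p=monitor.get_state()['eef_pos']
robot.movel([p[0],p[1],.36],rate=.3)
robot.goto([.52,.12,.36],Q); robot.pause(.2); snap('wrist','w1'); print(monitor.get_state()['q'].round(2),monitor.get_state()['clock'])
robot.goto([.49,-.18,.32],Q); robot.pause(.2); snap('wrist','w2'); print(monitor.get_state()['q'].round(2),monitor.get_state()['clock'])
E
```

```text
[-0.75  0.4   0.73  1.58 -0.27  1.27 -1.55] 2.8667
[-0.21  0.42  0.78  1.68 -0.32  1.17 -0.92] 4.2833
```

View pics/w1.png

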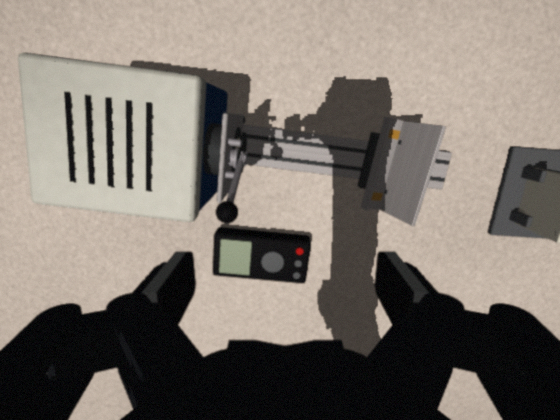

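View pics/w2.png

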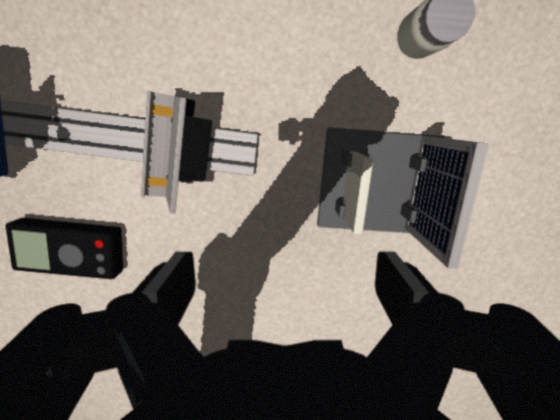

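```bash
python3 - <<'E'
import cv2,numpy as np
def crop(f,x0,y0,w,h,s,o):
    im=cv2.imread(f'pics/{f}.png')[y0:y0+h,x0:x0+w]; im=cv2.resize(im,None,fx=s,fy=s,interpolation=cv2.INTER_CUBIC)
    for k in range(0,w,20): cv2.putText(im,str(x0+k),(k*s,10),0,.35,(0,0,255),1); cv2.line(im,(k*s,12),(k*s,20),(0,0,255),1)
    for k in range(20,h,20): cv2.putText(im,str(y0+k),(8,k*s),0,.35,(0,0,255),1); cv2.line(im,(0,k*s),(7,k*s),(0,0,255),1)
    cv2.imwrite(f'pics/{o}.png',im)
crop('w2',312,120,180,150,4,'c_rack'); crop('w2',130,80,140,140,4,'c_rest')
E
```

```text
(no output)
```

View pics/c_rack.png

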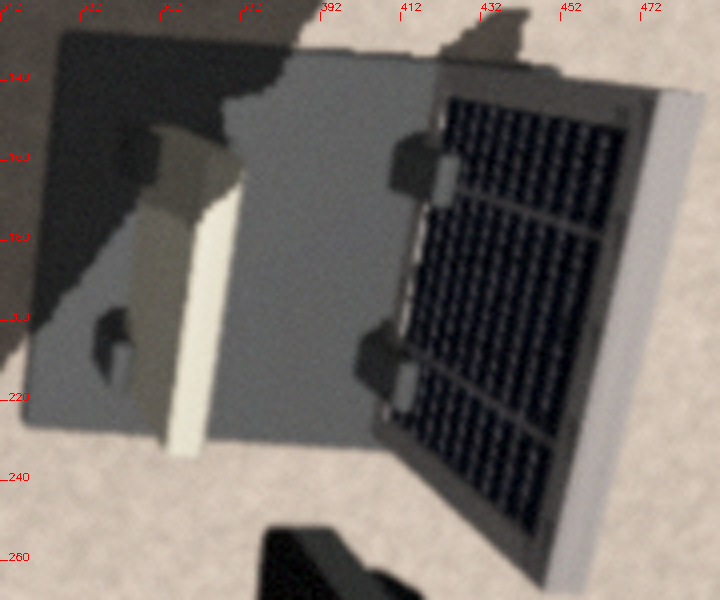

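View pics/c_rest.png

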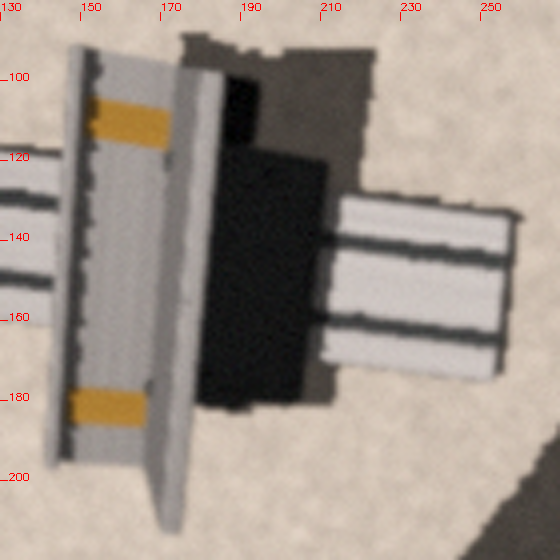

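```bash
cat > fit.py <<'E'
from h import *
w1,w2=load('w1'),load('w2')
A=.436
def Rz(a): return Ro.from_euler('z',a).as_matrix()
def restpose(p): # lamp x,y,yaw, rest y in lamp frame
    R=Rz(p[2]); o=np.array([p[0],p[1],0])+R@[0,p[3],.058]; return o,R@Ro.from_euler('x',A).as_matrix()
L=np.array([[.075,.0875,.177],[.075,-.0875,.177],[-.075,-.0875,.177],[-.075,.0875,.177]])
Luv=np.array([[22,54],[203,75],[194,220],[34,203]],float)
B=np.array([[-.0384,-.134,.235]]);Buv=np.array([[227,212.]])
S=np.array([[.065,0,.065],[-.065,0,.065],[.065,0,0],[-.065,0,0]])
Suv=np.array([[180.8,97.5],[170.8,212.5],[173,96],[166.8,196]])
def f(p):
    o,R=restpose(p); Rl=Rz(p[2]);l=np.array([p[0],p[1],0])
    return np.r_[(proj(w1,L@Rl.T+l)-Luv).ravel()*.5,(proj(w1,B@Rl.T+l)-Buv).ravel(),(proj(w2,S@R.T+o)-Suv).ravel()]
s=least_squares(f,[.56,.29,-.1,-.32],loss='soft_l1'); LP=s.x
M=np.array([[.07,.006,.13],[.07,-.006,.13],[-.07,.006,.13],[-.07,-.006,.13]])+[0,0,.012]
Muv=np.array([[477,143],[487.8,143.8],[448.2,267],[457.8,268]])
K=np.array([[.075,.09,.012],[-.075,.09,.012]]);Kuv=np.array([[327.5,128],[318.2,226]])
def g(p): return (proj(w2,M@Rz(p[2]).T+[p[0],p[1],0])-Muv).ravel()
m=least_squares(g,[.47,-.37,-.05]); MP=m.x
if __name__=='__main__':
    print('lamp',LP.round(4),'res',s.fun.round(1)); print('rest',restpose(LP)[0].round(4))
    print('mod',MP.round(4),'res',m.fun.round(1))
    for uv in Kuv: print('rackcorner',onplane(w2,uv,.012).round(4))
    for x,y in [(.075,.14),(-.075,.14)]: print('pred',(Rz(MP[2])@[x,y,0]+[MP[0],MP[1],0]).round(4))
    for uv in [(258.7,133.2),(253.7,174.5)]: print('rail',(Rz(LP[2]).T@(onplane(w2,uv,.016)-[LP[0],LP[1],0])).round(4))
E
python3 fit.py
```

```text
lamp [ 0.5652  0.2964 -0.1333 -0.3311] res [-1.5 -1.7 -0.3  0.6 -0.2  1.1 -1.  -0.8  2.7 -0.3 -2.7 -1.5  2.4  1.2
 -1.   0.2  1.4  1.7]
rest [ 0.5212 -0.0318  0.058 ]
mod [ 0.4673 -0.3738 -0.0608] res [-0.4 -0.7  0.5 -0.7 -0.5  1.1  0.3  0.7]
rackcorner [ 0.5468 -0.2391  0.012 ]
rackcorner [ 0.4007 -0.2308  0.012 ]
pred [ 0.5507 -0.2386  0.    ]
pred [ 0.401  -0.2295  0.    ]
rail [ 0.0329 -0.4385  0.016 ]
rail [-0.0262 -0.4379  0.016 ]
```

```bash
python3 - <<'E'
from fit import *
P=np.vstack([S,[[.065,.026,.0],[-.065,.026,.0]]])  # lip inner-ish points unused
lip=np.array([[.065,.028,.008],[-.065,.028,.008]]); lipuv=np.array([[148.5,91.3],[142.5,196.5]])
Rl=np.array([[.03,0,.016],[-.03,0,.016]]);Ruv=np.array([[258.7,133.2],[253.7,174.5]])
def f2(p):
    R=Rz(p[2]); RR=R@Ro.from_euler('x',A).as_matrix(); o=np.array([p[0],p[1],.058])
    r=[(proj(w2,S@RR.T+o)-Suv).ravel()]
    r.append((proj(w2,lip@RR.T+o)-lipuv).ravel())
    e=np.array([p[0],p[1],0])+R@[0,p[3],0]
    r.append((proj(w2,Rl@R.T+e)-Ruv).ravel())
    return np.concatenate(r)
s=least_squares(f2,[.52,-.03,-.1,-.1],loss='soft_l1'); print(s.x.round(4),f2(s.x).round(1))
c=load('w1')
# predicted w1 positions of rest under both
for x,y,a in [s.x[:3],[*restpose(LP)[0][:2],LP[2]]]:
    RR=Rz(a)@Ro.from_euler('x',A).as_matrix(); print(proj(c,S@RR.T+[x,y,.058]).round(0).tolist())
c=cam('side')
for x,y,a in [s.x[:3],[*restpose(LP)[0][:2],LP[2]]]:
    RR=Rz(a)@Ro.from_euler('x',A).as_matrix(); print(proj(c,S@RR.T+[x,y,.058]).round(0).tolist())
# yaw of lamp alone
def f3(p): return (proj(w1,L@Rz(p[2]).T+[p[0],p[1],0])-Luv).ravel()
t=least_squares(f3,LP[:3]);print('lamp only',t.x.round(4),t.fun.round(1))
E
```

```text
[ 0.5229 -0.0317 -0.1601 -0.1077] [-1.4 -2.3  0.6  0.2  0.1 -1.1 -0.1  0.3 -0.1 -0.8  1.3  0.8  0.2  3.
 -0.6  3.3]
[[443.0, 124.0], [413.0, 225.0], [402.0, 120.0], [379.0, 209.0]]
[[442.0, 125.0], [415.0, 226.0], [401.0, 121.0], [381.0, 210.0]]
[[297.0, 216.0], [253.0, 234.0], [292.0, 223.0], [249.0, 241.0]]
[[296.0, 215.0], [253.0, 235.0], [291.0, 223.0], [249.0, 242.0]]
lamp only [ 0.5646  0.2948 -0.121 ] [-2.3 -1.6  0.1  0.6  2.   1.8  0.5 -0.1]
```

```bash
cat >> fit.py <<'E'
SEAT=np.array([.522,-.032,.058]); YAW=-.148
RR=Rz(YAW)@Ro.from_euler('x',A).as_matrix()
F=np.diag([1.,-1,-1])
QM=quat(Rz(MP[2])@F); QR=quat(RR@F)
G=.142-.123 # TCP below the module's top
def seat(x,y,z): return SEAT+RR@np.array([x,y,z+.130-G])  # TCP for module origin at (x,y,z) in rest frame
E
python3 - <<'E'
from fit import *
S0=monitor.get_state
print(MP, seat(0,.011,.06), robot.inverse_kinematics(seat(0,.011,.07),QR),robot.inverse_kinematics(seat(0,.011,0),QR),robot.inverse_kinematics([MP[0],MP[1],.123],QM))
robot.set_gripper(.045)
robot.goto([MP[0],MP[1],.20],QM)
robot.pause(.1); snap('wrist','w3')
print(robot.movel([MP[0],MP[1],.123],rate=.15,contact_N=8))
s=S0();print(s['eef_pos'],s['wrist_force'],s['clock'])
robot.set_gripper(.0,60); s=S0();print(s['width'],s['wrist_force'],s['q'].round(2))
robot.movel([MP[0],MP[1],.185],rate=.1); robot.movel([MP[0],MP[1],.29],rate=.25)
s=S0();print(s['width'],s['wrist_force'],s['q'].round(2),s['clock'])
print(robot.inverse_kinematics(seat(0,.011,.07),QR))
snap('side','s3'); im=cv2.imread('pics/s3.png')[120:400,150:430]; w=cv2.imread('pics/w3.png')
cv2.imwrite('pics/v3.png',np.hstack([cv2.resize(im,(400,400)),cv2.resize(w,(400,400))]))
E
```

```text
[ 0.46731562 -0.3738044  -0.06084075] [ 0.51282129 -0.09356482  0.21764813] [ 0.00362284  0.55067027  0.58249481  1.80929985 -0.76109851  1.18264443
 -0.76179975] [-7.65792509e-04  6.19798244e-01  5.07573610e-01  1.89391870e+00
 -8.48105466e-01  1.03700290e+00 -6.97601359e-01] [ 0.26184596  0.75305949  0.64173909  1.72373367 -0.57073383  0.85981741
 -0.47390461]
False
[ 0.46781153 -0.37425376  0.12382699] [-0.6875171   0.28214645 -0.17719496] 6.4917
0.011101614415395119 [-0.49486972 -0.03931342  5.10295111] [ 0.26  0.75  0.64  1.72 -0.57  0.86 -0.47]
0.010766668899084595 [ 0.2468416   0.0456795  -4.54268051] [ 0.2   0.58  0.76  1.53 -0.42  1.2  -0.6 ] 8.225
[-0.00552875  0.55393246  0.59785087  1.80957236 -0.7675909   1.18845677
 -0.75477317]
```

View pics/v3.png

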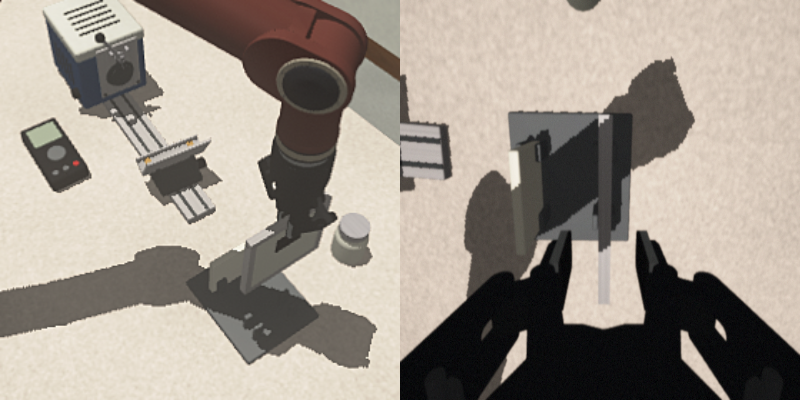

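```bash
python3 - <<'E'
from fit import *
S0=monitor.get_state
def rep(n):
    s=S0(); d=RR.T@(s['eef_pos']-SEAT); print(n,'modul in rest',(d-[0,0,.130-G]).round(4),'F rest',(RR.T@s['wrist_force']).round(1),'w',round(s['width'],4),'t',round(s['clock'],2))
robot.goto(seat(0,.012,.07),QR); rep('pre')
print(robot.movel(seat(0,.012,.015),rate=.12,contact_N=5)); rep('low')
print(robot.movel(seat(0,.012,-.008),rate=.025,contact_N=5)); rep('foot')
snap('wrist','w4'); snap('side','s4')
im=cv2.imread('pics/s4.png')[150:300,180:380]; w=cv2.imread('pics/w4.png')
cv2.imwrite('pics/v4.png',np.hstack([cv2.resize(im,(400,300),interpolation=2),cv2.resize(w,(400,300))]))
E
```

```text
pre modul in rest [0.0006 0.01   0.0712] F rest [-0.5 -1.6 -2.9] w 0.011 t 9.38
False
low modul in rest [0.0005 0.0112 0.0157] F rest [ 0.1 -2.1 -3.1] w 0.0111 t 9.98
True
foot modul in rest [-0.0011  0.0113  0.0007] F rest [-1.5 -2.   2.5] w 0.0106 t 10.59
```

View pics/v4.png

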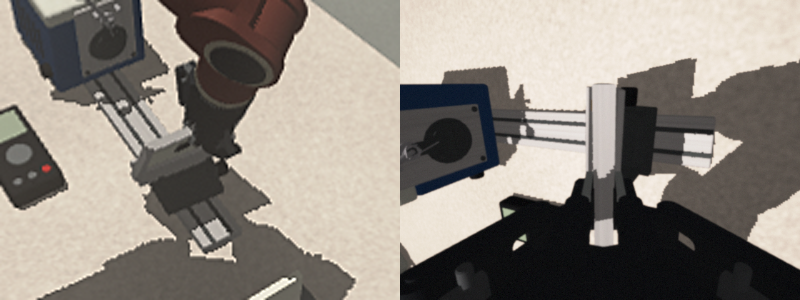

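```bash
python3 - <<'E'
from fit import *
S0=monitor.get_state
def rep(n):
    s=S0(); d=RR.T@(s['eef_pos']-SEAT); print(n,'modul in rest',(d-[0,0,.130-G]).round(4),'F rest',(RR.T@s['wrist_force']).round(1),'T',(RR.T@s['torque']).round(2),'w',round(s['width'],4),'t',round(s['clock'],2))
print(robot.movel(seat(0,-.004,.001),rate=.025,contact_N=6)); rep('back')
robot.pause(.3); rep('back')
robot.set_gripper(.022); rep('rel'); robot.set_gripper(.04); rep('open')
robot.movel(seat(0,.006,.06),rate=.15); robot.movel(seat(0,.006,.15),rate=.3); rep('up')
snap('wrist','w5'); snap('side','s5'); snap('top','t5')
im=cv2.imread('pics/s5.png')[150:300,180:380]; w=cv2.imread('pics/w5.png')
cv2.imwrite('pics/v5.png',np.hstack([cv2.resize(im,(400,300),interpolation=2),cv2.resize(w,(400,300))]))
E
```

```text
True
back modul in rest [-0.001   0.0071  0.0007] F rest [-1.6  2.6  4.3] T [ 0.42 -0.07  0.06] w 0.0112 t 11.1
back modul in rest [-0.001   0.007   0.0007] F rest [-0.7  3.7  4.3] T [ 0.58 -0.13  0.01] w 0.0111 t 11.4
rel modul in rest [-0.002   0.0049  0.0002] F rest [-0.6 -0.9  0.4] T [-0.45 -0.   -0.01] w 0.0218 t 11.67
open modul in rest [-0.0018  0.0052  0.0006] F rest [-0.7 -0.1  0.1] T [-0.48  0.07  0.01] w 0.04 t 11.98
up modul in rest [-0.0002  0.0061  0.1497] F rest [-0.9 -0.4 -1. ] T [-0.43 -0.03  0.03] w 0.0403 t 12.97
```

View pics/v5.png

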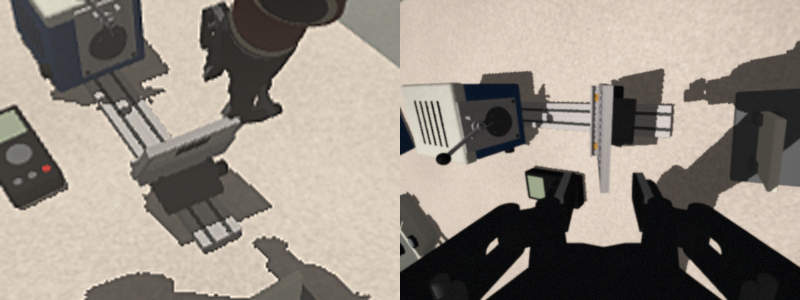

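```bash
python3 - <<'E'
from fit import *
w5=load('w5')
Mc=np.array([[.07,.006,.13],[.07,-.006,.13],[-.07,.006,.13],[-.07,-.006,.13]])+[0,.006,0]
print('module pred w5',proj(w5,Mc@RR.T+SEAT).round(0).tolist())
yl=-.14; l=np.array([LP[0],LP[1],0])
print('ball pred w5',proj(w5,(l+Rz(yl)@B[0])).round(0), 'ball from w1/w5', onplane(w1,(227,212),.235).round(4),onplane(w5,(60,221),.235).round(4),'model',(l+Rz(yl)@B[0]).round(4))
im=cv2.imread('pics/w5.png')[90:300,20:340]; cv2.imwrite('pics/v6.png',cv2.resize(im,None,fx=2.5,fy=2.5,interpolation=2))
E
```

```text
module pred w5 [[278.0, 116.0], [292.0, 116.0], [279.0, 268.0], [291.0, 268.0]]
ball pred w5 [[ 62. 223.]] ball from w1/w5 [0.5091 0.171  0.235 ] [0.5104 0.1721 0.235 ] model [0.5085 0.169  0.235 ]
```

View pics/v6.png

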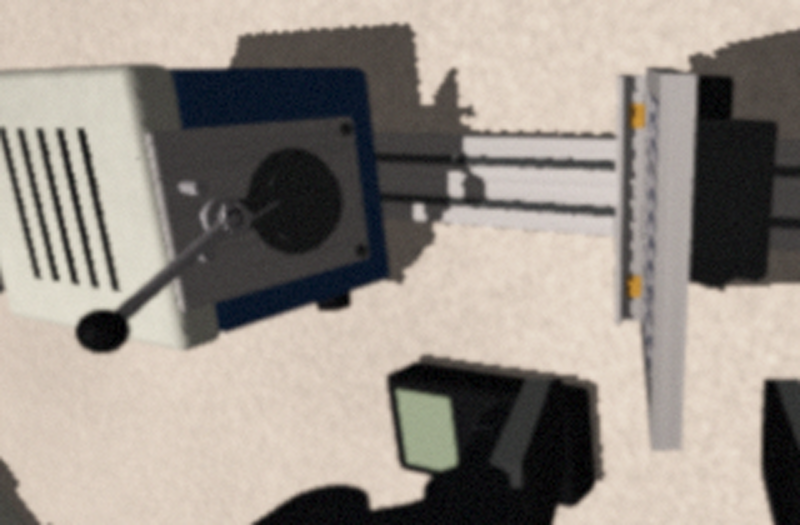

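```bash
python3 - <<'E'
from fit import *
S0=monitor.get_state
yl=-.14; Rl=Rz(yl); b=np.array([.5097,.1710,0]); QL=quat(Rl@F)
P=lambda x,z: b+Rl@[x,0,0]+[0,0,z]   # x along lamp x from the shut ball
def rep(n):
    s=S0(); d=Rl.T@(s['eef_pos']-b); print(n,d.round(4),'F',(Rl.T@s['wrist_force']).round(1),'q',s['q'].round(2),'t',round(s['clock'],2))
robot.goto(P(-.045,.33),QL); robot.set_gripper(0,40)
rep('above'); print([robot.inverse_kinematics(P(x,.227),QL) is not None for x in (-.045,0,.08)])
print(robot.movel(P(-.045,.227),rate=.15,contact_N=8)); rep('down')
print(robot.movel(P(.0,.227),rate=.05,contact_N=14)); rep('pushing')
print(robot.movel(P(.085,.227),rate=.05,contact_N=14)); rep('stop')
robot.pause(.3); rep('hold')
snap('side','s7'); snap('wrist','w7'); 
im=cv2.imread('pics/s7.png')[90:240,140:340]; w=cv2.imread('pics/w7.png')
cv2.imwrite('pics/v7.png',np.hstack([cv2.resize(im,(400,300),interpolation=2),cv2.resize(w,(400,300))]))
E
```

```text
above [-4.48e-02 -3.00e-04  3.30e-01] F [-0.5  0.1  0.7] q [-0.88  0.34  0.67  1.73 -0.23  1.15 -1.86] t 14.81
[True, True, True]
False
down [-4.430e-02  1.000e-04  2.277e-01] F [0.6 0.4 0.6] q [-0.83  0.45  0.61  1.89 -0.33  0.9  -1.77] t 15.64
False
pushing [-0.001   0.0004  0.2268] F [-5.1  1.4  4.1] q [-0.76  0.51  0.6   1.78 -0.35  0.95 -1.72] t 16.69
True
stop [0.057  0.     0.2237] F [-5.4  0.4  7.6] q [-0.66  0.6   0.58  1.62 -0.37  1.06 -1.68] t 17.93
hold [0.0567 0.     0.2239] F [-5.  -0.5  7.2] q [-0.66  0.6   0.58  1.62 -0.37  1.06 -1.68] t 18.23
```

View pics/v7.png

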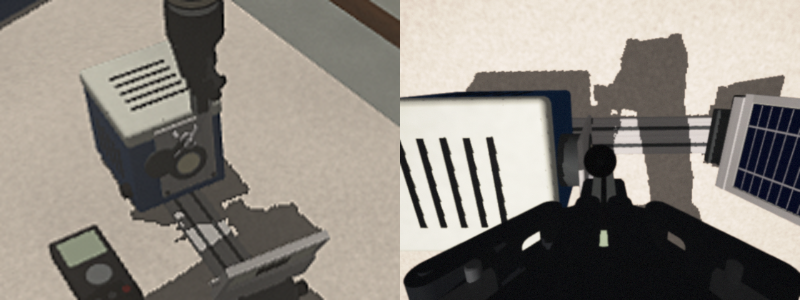

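```bash
python3 - <<'E'
from fit import *
S0=monitor.get_state
yl=-.14; Rl=Rz(yl); b=np.array([.5097,.1710,0]); QL=quat(Rl@F)
P=lambda x,z: b+Rl@[x,0,0]+[0,0,z]
def rep(n):
    s=S0(); d=Rl.T@(s['eef_pos']-b); print(n,d.round(4),'F',(Rl.T@s['wrist_force']).round(1),'t',round(s['clock'],2))
for x in (.060,.063,.066,.069):
    r=robot.movel(P(x,.225),rate=.02,contact_N=15); robot.pause(.2); rep((x,r))
    if np.linalg.norm(S0()['wrist_force'])>22: break
c=snap('wrist','w8'); snap('side','s8')
l=np.array([LP[0],LP[1],0])
for th in (.9,1.0,1.1): print(th,proj(c,l+Rl@[.08*np.sin(th-.5),-.134,.165+.08*np.cos(th-.5)]).round(1))
w=cv2.imread('pics/w8.png')[110:330,150:430]; im=cv2.imread('pics/s8.png')[120:220,170:300]
cv2.imwrite('pics/v8.png',np.hstack([cv2.resize(im,(390,440),interpolation=2),cv2.resize(w,(400,440)) if 0 else cv2.resize(w,(410,440))]))
E
```

```text
(0.06, False) [ 0.0571 -0.      0.2242] F [-7.2  0.8  3.1] t 18.85
(0.063, False) [0.0581 0.     0.2238] F [-10.9  -0.9   4.6] t 19.35
(0.066, False) [5.850e-02 1.000e-04 2.236e-01] F [-15.5  -0.6   7.7] t 19.85
(0.069, False) [5.890e-02 1.000e-04 2.235e-01] F [-20.8  -2.2  11.4] t 20.35
0.9 [[288.7 267.1]]
1.0 [[288.7 247.9]]
1.1 [[288.7 229.1]]
```

View pics/v8.png

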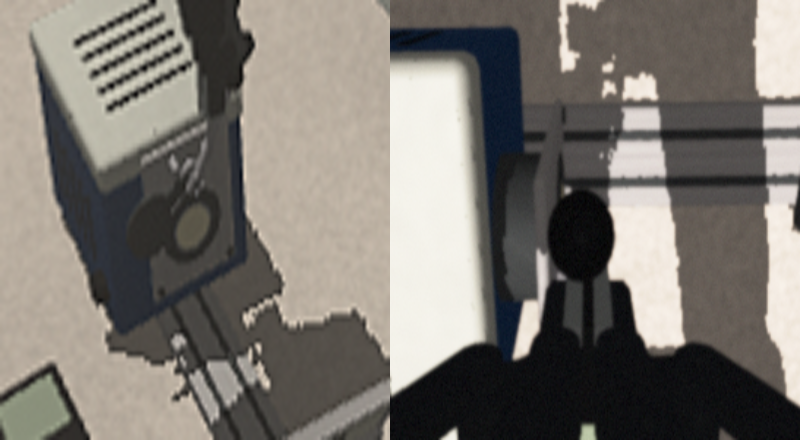

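```bash
python3 - <<'E'
from h import *
robot.pause(.6); s=monitor.get_state(); print(s['wrist_force'].round(1),np.abs(s['qd']).max().round(4),s['clock'])
print(robot.sign_off())
E
```

```text
[-20.1   0.4  11.3] 0.0008 21.05
the job is handed in; nothing more can be done
None
```

I moved the module from the rack to the tilted rest, cell side to the lamp, and let it go. Then I pushed the shutter lever to its stop with closed fingers and handed in at 21 s of robot time, still holding it.

**Last checks:**
- **Shutter:** the ball was seen within about 2 pixels, vertically, of where it should be at 1.1 rad (it sat about 9 pixels to one side). The push force rose stiffly over the last 2 mm, as it would at a stop. At hand-in the arm was still and pressing with about 20 N.
- **Module:** the foot touched the ledge within 1 mm of the expected height. After release, most of its picked top corners were within about 4 pixels of the seated pose. The far back corner was about 6 pixels off, so the module may be turned slightly. I did not measure it again after swinging the lever; it only showed in the later pictures, apparently still in place.
- **Rest and lamp yaw:** my fits disagreed by about 0.04 rad (-0.12 to -0.16). I used -0.148 for the rest and -0.14 for the lamp, inside the 0.08 rad tolerance if the fits bracket the true yaw.
- **White plate, meter and jar:** there were no unexpected contacts on the way, but I did not measure their final positions.

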